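# Shut the nib kit's drawer and snap its locking cap on, keeping it pressed

### The arm

A 6-joint arm with a two-finger parallel gripper is mounted at the origin on a cart in front of the work surface, level with it; the furniture and walls round the work are solid. World frame = base frame: x ahead of the robot, y to its left, z up, the work surface at z = 0. Lengths are in m, angles in degrees, forces in N, time in s.
With the tool pointing down it reaches from about 0.35 to 0.875 m from the base axis. Payload 4.2 kg.
Tool frame: the origin (TCP) lies midway between the tips of the shut fingers; the grasp point (between the pads) lies 19 mm behind it (r.pinch_z is the distance from the TCP to the grasp point, in m); z points along the fingers, y is the line along which they close (so a half turn about z gives the same grasp; the last joint's range is limited). The gripper opens to 87 mm and grips with 3 to 60 N. Pads are 19 mm wide; open, the fingers measure 117 mm over their backs; the gripper's body (75 mm by 190 mm) begins 51 mm behind the grasp point.
Start: joints at [85.577, 22.042, 0.453, 0, -68.411, -14.817], TCP at [0.206, 0.59, 0.223] pointing down, gripper open.
Joint ranges: [-179.83, 179.83], [-69.29, 118.12], [-61.27, 80.66], [-181.25, 117.63], [-171.15, -9.14], [-177.46, 177.46]. Speed limits (degrees/s): [159.86, 159.86, 180, 180, 180, 180].

### API

Orientations are given as a 3x3 rotation matrix whose columns are the frame's x, y, z axes.
In Python, from station import r, imaging, models gives the robot as it stands. The module is installed in compiled form; this text tells all that it offers.
- The arm moves only by the tool apply_moves, never from a script. Its argument "moves" is a list of rows, each a list of 2 entries, a list of its own where there are three numbers: the shift along the tool's x, y, z in m, then the turn about the tool's z in degrees. A call has 1 to 5 rows; each row shifts and turns the commanded pose from where the row before left it, along the tool's axes as they then stand; what a row does not reach is not made up. A row lasts 1/12 s, in which the tool goes at most 41.7 mm and 7.16 degrees, less where a joint would pass 70% of its speed; a pose out of reach is approached as far as the arm can. A call is refused whole if a number of a shift passes 0.0417 or a number of a turn 7.16, either way. A call with a gripper value outside its range is refused whole. "hand" is the finger opening in m, from 0 to 0.087, set as the call begins (left out, the last holds). The fingers move at their own pace and stop on an object; the grip force is fixed at half the most. Time passes only in rows, so rows that do not move let the fingers close. It gives the time, the measured TCP pose, the force, the opening and the grip force at its end, in the units of the state.
- r.sense(): the state, without advancing time (a new reading comes with each control period).
- imaging.capture(name): name is "scene" or "top" or "wrist"; returns a dict with "frame" (400x640x3 uint8, blue, green, red), "intrinsics" (3x3 intrinsics, pixels), "eye" and "orientation" of the camera in the world. Camera axes: x right, y down, z forward; pixel columns grow to the right and rows downward; lengths in m; the calibration is good to about 2 mm. The wrist camera is an equidistant fisheye: a pixel r from the principal point sees the ray r / f radians off the axis. A picture is of the moment at which its call begins. There is no depth.
- r.finish_job(): hands the job in; it is judged then, once.
Trained networks look in a picture, given as the dict that the camera call returned (one of the last four; its "shot" number tells which), for a name from the list of things; names that differ only in an ending like _2 or _b are one class to them, and where a whole thing is asked for, a point or a joint stands for the part that bears it (a point fixed in the world has none). Each returns a list of dicts, best first, with "confidence" (0 to 1); they miss things now and then, are a little off and sometimes report something else, mostly with a low value. They report only what shows in the picture. A call takes as long as a camera call.
- models.cut_out(picture, target): "region" (400x640 bool, what is visible of it) and "extent" ([left, top, width, height] as shares, 0 to 1, of the picture: columns of its width, rows of its height, round what is visible of it).
- models.place_of(picture, target): "at" ([column, row] as shares, 0 to 1, of the picture: columns of its width, rows of its height: a listed point, or the origin of a listed thing).
The state is a dict: "time_s": time; "joints": joint angles; "joint_velocities": joint speeds; "effort": joint torques, N m; "tcp_pos": TCP position; "ee_rot": TCP orientation; "wrist_force": force on the tool from outside, world axes, zero at the start; "moment": the same for the moment, N m; "gripper_width": opening from 0.0 (shut) to 1.0 (fully open); "gripper_force": force on a finger pad.
Only numpy, scipy, OpenCV 4.12 (cv2) and the standard library are available. Lean on these libraries where they do the work, as an engineer would, in place of code of your own. Each camera call takes 0.05 s, during which the arm holds its last target. There are 200 camera calls.

### The job

Lock up the small walnut nib kit: push its open drawer fully home until it seats, then fetch the loose snap cap (the small twelve-sided cap with a round grip, not the wide low ink cap) and press it straight down onto the brass stud on top of the kit until it clicks and sits fully down. Do not let go when it clicks: finish with the cap still held and pressed firmly down on the stud. Leave the other loose things on the table where they are.

Things in the scene. Friction and masses are not known exactly. Their poses are not given: they have to be found in the camera images.
- kit: The nib kit: a low walnut case 120 x 120 mm, 40 mm high, fixed to the table. Origin at the centre of its underside; its x axis points from the drawer front to the back, z up.
- kit_drawer (a joint): Opening of the kit's drawer in m: 0 is fully home, 0.062 fully open; the drawer comes out towards the kit's -x. It slides with about 1 N of friction, and in the last 9 mm runs over a sprung detent (about 4 N more) that then draws it home against its stop and holds it.
- drawer_front (a point): Centre of the outer face of the drawer front, 22 mm above the table; axes as the kit's. A flat board 120 mm wide, 10 mm thick, 1 to 45 mm above the table, no pull; push it towards the kit's +x. When home this face is 70 mm in front of the kit's centre.
- tongue_slot (a point): Centre of the slot in the brass tongue (56 mm wide, 5 mm thick) that runs back from the drawer front's top edge over the case; this point is on its upper side, 45.5 mm above the table, and moves with the drawer. The slot is a clear square 37 mm wide, open to the rear; with the drawer home it surrounds the stud and the cap's skirt drops into it, which locks the drawer.
- stud_seat (a point): Foot of the brass stud, on the case top 40 mm above the table, 30 mm in front of the kit's centre (kit x = -30 mm); axes as the kit's. The stud is 13 mm in diameter, 10.5 mm high, coned to 7 mm at the top; four sprung balls stand out of it 6 mm above the case top. Fully on, the cap's underside rests on the case top here.
- lock_cap: The loose snap cap, black plastic, 22 g, standing upright. Origin at the centre of its underside, z up through the grip. Twelve-sided skirt 30 mm across, 14 mm high, hollow from below (16 mm bore at the inner lip, 11 mm deep). Above it a round grip 19 mm in diameter, from 14 to 30 mm above the underside; the skirt forms a 5 mm shoulder round it on which fingertips can bear.
- cap_top (a point): Centre of the top of the snap cap's grip, 30 mm above its underside. When the cap is put on the stud its lip meets the balls with the underside about 8 mm above the case top; the push rises to about 7 N within 2 mm, drops as it clicks over, and the balls then draw the cap the rest of the way down until it rests on the case top. Seated, it is stiff: lean on it with 8 to 15 N.
- ink_cap: Bystander: wide low black screw cap of an ink jar, 46 mm across, 16 mm high, no grip on top. Origin at the centre of its underside.
- eraser: Bystander: eraser in a sleeve, 23 x 58 x 13 mm. Origin at the centre of its underside.
- wax_stick: Bystander: stick of sealing wax, 11 x 85 x 11 mm, lying beside the kit. Origin at the centre of its underside.

How it is judged (in metres and radians):
On the way, in this order (a step that is already met when the one before it is completed fails the run):
1. the drawer is pushed fully home and seated at its detent (value of joint kit_drawer below 0.002 m), for 0.2 s.
2. the cap has clicked down onto the stud, with the drawer home, and is still being pressed (value of joint kit_drawer below 0.002 m and z of lock_cap in the frame of stud_seat below 0.0025 m and horizontal distance between lock_cap and stud_seat below 0.004 m and angle between lock_cap's own z axis and vertical below 0.12 rad and contact force between lock_cap and kit above 4 N), for 0.5 s.
At the end, for the whole second after the job is handed in: The drawer is home (within 2 mm), the cap is snapped on: its underside within 2.5 mm of the case top, within 4 mm of the stud's axis and upright within 7 degrees, and through the last second the fingers still touch it and press it down on the kit with more than 4 N (all of step 2 and z of lock_cap in the frame of stud_seat above -0.003 m and contact force between the fingers and lock_cap above 3 N); the arm keeps its last pose, push and grip.
It fails at once if another loose thing on the table (ink cap, eraser, wax stick) is moved more than 30 mm (distance of any of ink_cap, eraser, wax_stick from where it was at the start of the episode above 0.03 m).
It also fails if it takes over 50 s, if anything falls off the work surface, if the arm or the gripper's body presses on something with over 40 N, if the wrist force passes 120 N, or if a joint passes its speed limit or range.

## Working session

There is one attempt and no reset: what is moved stays moved. The work goes in short steps, Python scripts to look and compute and a tool call to move; the robot and the scene stay as the last step left them, time stands still between calls to the robot, and variables do not carry over. Pictures are saved under pics/ and viewed, at most 12 in all, crops included, and the job is handed in when it is done.

Besides the shell and the picture viewer there is one more tool, called after "Emit:" as name(argument=value, ...), one argument or row to a line, values as JSON. apply_moves: Moves the arm, as the interface text tells. Its arguments: {"type":"object","properties":{"moves":{"type":"array"},"hand":{"type":"number"}},"required":["moves"]}

```bash
mkdir -p pics; cat > h.py <<'E'
import numpy as np, cv2
from station import r, imaging, models
def ray(p,u,v,fish=False):
    K=np.array(p["intrinsics"]);x=(u-K[0,2])/K[0,0];y=(v-K[1,2])/K[1,1]
    if fish:
        t=np.hypot(x,y);d=np.array([x/t*np.sin(t),y/t*np.sin(t),np.cos(t)]) if t>1e-9 else np.array([0,0,1.])
    else: d=np.array([x,y,1.])
    return np.array(p["orientation"])@d
def onz(p,at,z,fish=False):
    d=ray(p,at[0]*640,at[1]*400,fish);e=np.array(p["eye"]);return (e+d*(z-e[2])/d[2])
E
python3 - <<'E'
from h import *
s=r.sense();print(s["time_s"],s["tcp_pos"],s["ee_rot"])
Z=dict(kit=0,drawer_front=.022,tongue_slot=.0455,stud_seat=.04,lock_cap=0,cap_top=.03,ink_cap=0,eraser=0,wax_stick=0)
for c in("top","scene","wrist"):
    p=imaging.capture(c);cv2.imwrite(f"pics/{c}0.png",p["frame"]);print(c,np.round(p["eye"],3))
    for n,z in Z.items():
        for m in models.place_of(p,n)[:2]:
            print(n,round(m["confidence"],2),np.round(np.array(m["at"])*[640,400],1),np.round(onz(p,m["at"],z,c=="wrist"),4))
E
```

```text
0.0 [0.20572277 0.58952861 0.22147468] [[ 9.44074746e-01 -3.29730872e-01 -6.52041404e-04]
 [-3.29731511e-01 -9.44072508e-01 -2.05664436e-03]
 [ 6.25647753e-05  2.15662460e-03 -9.99997673e-01]]
top [0.384 0.146 1.066]
kit 0.64 [275.2 165.4] [0.605  0.2091 0.    ]
kit 0.24 [276.7 176. ] [0.5821 0.206  0.    ]
drawer_front 0.86 [282.3 216. ] [0.4948 0.1933 0.022 ]
tongue_slot 0.78 [278.4 198.3] [0.5281 0.2    0.0455]
stud_seat 0.72 [279.3 174.8] [0.5771 0.1984 0.04  ]
lock_cap 0.71 [417.1 242.6] [ 0.4388 -0.0857  0.    ]
lock_cap 0.54 [358.8 118.2] [0.7073 0.0291 0.    ]
cap_top 0.68 [416.8 237.3] [ 0.4479 -0.079   0.03  ]
ink_cap 0.87 [205.5 236.6] [0.4559 0.353  0.    ]
eraser 0.73 [194.6 197.4] [0.538  0.3774 0.    ]
wax_stick 0.67 [359.  120.8] [0.7015 0.0289 0.    ]
scene [ 0.071 -0.277  0.642]
kit 0.91 [316.7 181.7] [0.6099 0.2064 0.    ]
kit 0.48 [229.7 187.1] [0.4643 0.3421 0.    ]
drawer_front 0.75 [288.6 207.2] [0.4923 0.1801 0.022 ]
tongue_slot 0.65 [294.7 187.5] [0.5269 0.1944 0.0455]
tongue_slot 0.39 [378.1 289.9] [ 0.4363 -0.087   0.0455]
stud_seat 0.92 [306.6 178.2] [0.5703 0.2004 0.04  ]
lock_cap 0.5 [377.5 297.7] [ 0.4501 -0.0813  0.    ]
cap_top 0.67 [377.1 291. ] [ 0.4428 -0.0821  0.03  ]
ink_cap 0.71 [229.2 187. ] [0.4637 0.3432 0.    ]
eraser 0.5 [247.1 165.5] [0.5421 0.371  0.    ]
wax_stick 0.71 [405.6 197.9] [0.7008 0.0223 0.    ]
wrist [0.272 0.568 0.385]
```

View pics/top0.png

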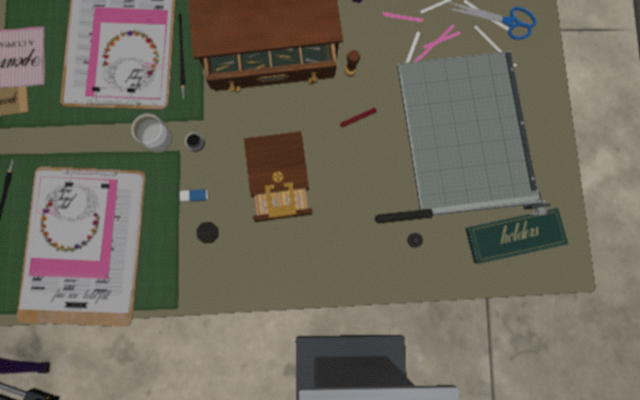

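View pics/scene0.png

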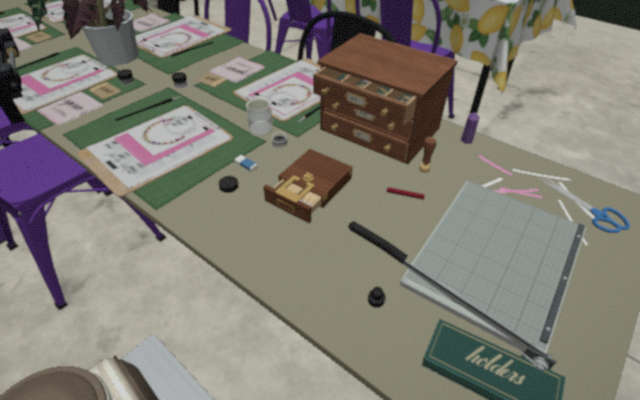

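The top view shows the open kit near (278,180), with the drawer front at about (282,216). The snap cap is at (416,240) next to the cutter handle, the ink cap at (207,232), the eraser at (194,196) and the wax at (358,118). The scene view agrees. I'll move over the drawer for a closer look with the wrist camera.

Emit:
apply_moves(
  moves=[
    [[0,0,0],-7],
    [[0,0,0],-7],
    [[0,0,0],-7],
    [[0,0,0],-4.5],
    [[0.0142,0.035,0],0],
  ],
  hand=0,
)

```text
time_s: 1.92
tcp_pos: [0.2224, 0.5606, 0.2215]
ee_rot: [[0.993, 0.116, 0.001], [0.116, -0.993, 0.002], [0.001, -0.002, -1.0]]
wrist_force: [1.3, 0.3, 0.2]
gripper_width: 0.708
gripper_force: 0.0
```

Emit:
apply_moves(
  moves=[
    [[0.0142,0.035,0],0],
    [[0.0142,0.035,0],0],
    [[0.0142,0.035,0],0],
    [[0.0142,0.035,0],0],
    [[0.0142,0.035,0],0],
  ],
)

```text
time_s: 2.33
tcp_pos: [0.314, 0.389, 0.2228]
ee_rot: [[0.994, 0.11, 0.0], [0.11, -0.994, 0.0], [0.0, -0.0, -1.0]]
wrist_force: [0.6, 1.5, 0.2]
gripper_width: 0.323
gripper_force: 0.0
```

Emit:
apply_moves(
  moves=[
    [[0.0142,0.035,0],0],
    [[0.0142,0.035,0],0],
    [[0.0142,0.035,0],0],
    [[0.0142,0.035,0],0],
    [[0.0142,0.035,0],0],
  ],
)

```text
time_s: 2.75
tcp_pos: [0.4037, 0.2227, 0.223]
ee_rot: [[0.994, 0.11, 0.001], [0.11, -0.994, 0.001], [0.001, -0.001, -1.0]]
wrist_force: [0.8, 0.6, 0.6]
gripper_width: 0.016
gripper_force: 0.0
```

Emit:
apply_moves(
  moves=[
    [[0.0142,0.035,0],0],
    [[0,0,0],0],
    [[0,0,0],0],
  ],
)

```text
time_s: 3.0
tcp_pos: [0.4218, 0.1895, 0.2227]
ee_rot: [[0.994, 0.105, 0.0], [0.105, -0.994, 0.0], [0.0, -0.0, -1.0]]
wrist_force: [0.4, 0.1, -0.3]
gripper_width: 0.006
gripper_force: 0.0
```

```bash
cat > look.py <<'E'
import sys
from h import *
def look(tag,names,cams=("wrist","top","scene"),reps=2):
    Z=dict(kit=0,drawer_front=.022,tongue_slot=.0455,stud_seat=.04,lock_cap=0,cap_top=.03,ink_cap=0,eraser=0,wax_stick=0)
    s=r.sense();R=np.array(s["ee_rot"]);print(round(s["time_s"],2),np.round(s["tcp_pos"],4),"yaw",round(np.degrees(np.arctan2(R[1,0],R[0,0])),2),"F",np.round(s["wrist_force"],1),s["gripper_width"],s["gripper_force"])
    for c in cams:
        for k in range(reps):
            p=imaging.capture(c)
            if k==0: cv2.imwrite(f"pics/{c}_{tag}.png",p["frame"])
            for n in names:
                for m in models.place_of(p,n)[:1]:
                    print(c,n,round(m["confidence"],2),np.round(np.array(m["at"])*[640,400],1),np.round(onz(p,m["at"],Z[n],c=="wrist"),4))
if __name__=="__main__": look(sys.argv[1],sys.argv[2].split(","),sys.argv[3].split(","))
E
python3 look.py a kit,drawer_front,tongue_slot,stud_seat,lock_cap,cap_top wrist
```

```text
3.0 [0.4218 0.1895 0.2227] yaw 6.03 F [ 0.4  0.1 -0.3] 0.005681638770563443 0.0
wrist drawer_front 0.73 [330.6 118.8] [0.4953 0.1883 0.022 ]
wrist tongue_slot 0.88 [328.1  87.7] [0.5288 0.1952 0.0455]
wrist lock_cap 0.61 [510.2 182.2] [ 0.4473 -0.0806  0.    ]
wrist cap_top 0.98 [521.8 189.9] [ 0.4429 -0.0822  0.03  ]
wrist kit 0.79 [330.8  34.3] [0.602  0.2026 0.    ]
wrist drawer_front 0.97 [335.1 119.7] [0.4938 0.186  0.022 ]
wrist tongue_slot 0.57 [331.1  86. ] [0.53   0.1955 0.0455]
wrist stud_seat 0.74 [328.2  46.5] [0.5755 0.2036 0.04  ]
wrist lock_cap 0.64 [511.9 182.5] [ 0.4479 -0.081   0.    ]
wrist cap_top 0.8 [523.9 189.6] [ 0.4444 -0.0831  0.03  ]
```

View pics/wrist_a.png

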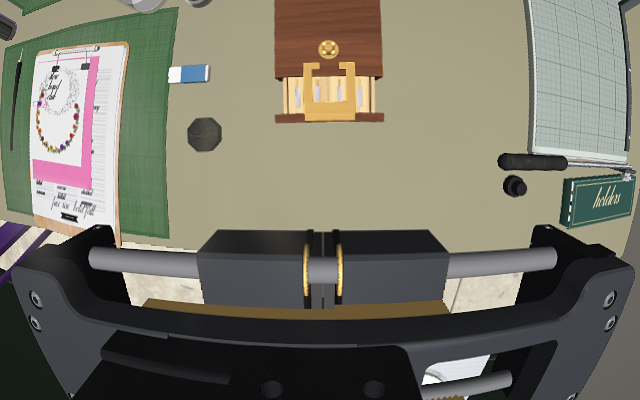

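The wrist view shows the drawer front's board at (275–384, 119), square to the tool, with the stud at (328,48). Next I lower the shut fingers in front of the board.

Emit:
apply_moves(
  moves=[
    [[0.008,0.0022,0.033],0],
    [[0.008,0.0022,0.033],0],
    [[0.008,0.0022,0.033],0],
    [[0.008,0.0022,0.033],0],
    [[0,0,0.033],0],
  ],
)

```text
time_s: 4.12
tcp_pos: [0.4554, 0.1862, 0.0565]
ee_rot: [[0.994, 0.109, 0.002], [0.109, -0.994, 0.001], [0.002, -0.001, -1.0]]
wrist_force: [0.2, 0.3, -1.2]
gripper_width: 0.004
gripper_force: 0.0
```

Emit:
apply_moves(
  moves=[
    [[0,0,0.018],0],
    [[0,0,0.017],0],
    [[0,0,0],0],
    [[0.01,0,0],0],
    [[0.01,0,0],0],
  ],
)

```text
time_s: 4.53
tcp_pos: [0.4753, 0.1888, 0.0237]
ee_rot: [[0.994, 0.11, 0.002], [0.11, -0.994, 0.001], [0.002, -0.001, -1.0]]
wrist_force: [1.0, 0.2, 0.3]
gripper_width: 0.002
gripper_force: 0.0
```

Emit:
apply_moves(
  moves=[
    [[0.01,0,0],0],
    [[0.01,0,0],0],
    [[0.01,0,0],0],
    [[0.008,0,0],0],
    [[0.006,0,0],0],
  ],
)

```text
time_s: 4.95
tcp_pos: [0.5167, 0.1923, 0.0226]
ee_rot: [[0.994, 0.108, -0.004], [0.108, -0.994, -0.001], [-0.004, 0.001, -1.0]]
wrist_force: [-8.4, 1.7, 5.3]
gripper_width: 0.003
gripper_force: 4.0
```

Emit:
apply_moves(
  moves=[
    [[0.003,0,0],0],
    [[0.003,0,0],0],
    [[0,0,0],0],
    [[0,0,0],0],
  ],
)

```text
time_s: 5.28
tcp_pos: [0.5227, 0.193, 0.0223]
ee_rot: [[0.994, 0.109, -0.002], [0.109, -0.994, -0.001], [-0.002, 0.001, -1.0]]
wrist_force: [-2.9, 0.6, 1.3]
gripper_width: 0.002
gripper_force: 1.9
```

```bash
python3 look.py b drawer_front,tongue_slot,stud_seat,kit wrist,top
```

```text
5.28 [0.5227 0.193  0.0223] yaw 6.24 F [-2.9  0.6  1.3] 0.00218936303150179 1.8521162308752537
wrist drawer_front 0.67 [323.9 228.7] [0.5337 0.194  0.022 ]
wrist stud_seat 0.64 [318.7 162.5] [0.5727 0.2009 0.04  ]
wrist kit 0.82 [319.9 101.7] [0.6036 0.204  0.    ]
wrist drawer_front 0.82 [321.  225.6] [0.5353 0.1958 0.022 ]
wrist stud_seat 0.89 [319.9 159.1] [0.5744 0.2005 0.04  ]
wrist kit 0.55 [320.1 102.6] [0.6031 0.2038 0.    ]
```

View pics/wrist_b.png

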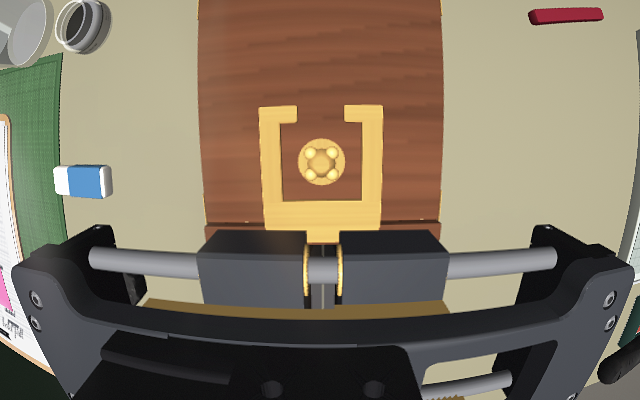

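The stud at (321,160) now lies inside the slot, and the board is almost against the case. I'll press on until it meets a hard stop.

Emit:
apply_moves(
  moves=[
    [[0.003,0,0],0],
    [[0.003,0,0],0],
    [[0,0,0],0],
    [[0,0,0],0],
  ],
)

```text
time_s: 6.62
tcp_pos: [0.5229, 0.1927, 0.0221]
ee_rot: [[0.994, 0.108, -0.013], [0.108, -0.994, -0.005], [-0.013, 0.003, -1.0]]
wrist_force: [-21.6, 3.1, 12.4]
gripper_width: 0.004
gripper_force: 10.4
```

The force jumped to 21 N with no travel, so the drawer is home against its stop. I'll back off and rise to measure the stud from directly above.

Emit:
apply_moves(
  moves=[
    [[-0.012,0,0],0],
    [[-0.012,0,0],0],
    [[0,0,-0.035],0],
    [[0,0,-0.035],0],
    [[0,0,-0.035],0],
  ],
  hand=0.05,
)

```text
time_s: 7.03
tcp_pos: [0.5073, 0.1926, 0.1295]
ee_rot: [[0.994, 0.11, 0.004], [0.11, -0.994, 0.002], [0.004, -0.001, -1.0]]
wrist_force: [-0.3, 0.4, -0.3]
gripper_width: 0.296
gripper_force: 0.0
```

Emit:
apply_moves(
  moves=[
    [[0,0,-0.02],0],
    [[0,0,0],0],
    [[0,0,0],0],
    [[0,0,0],0],
  ],
)

```text
time_s: 7.37
tcp_pos: [0.5061, 0.1919, 0.1474]
ee_rot: [[0.994, 0.109, 0.001], [0.109, -0.994, 0.001], [0.002, -0.001, -1.0]]
wrist_force: [-0.6, -0.0, -0.7]
gripper_width: 0.547
gripper_force: 0.0
```

```bash
python3 - <<'E'
from h import *
from look import look
look("c",["stud_seat","tongue_slot","drawer_front"],("wrist",),3)
p=imaging.capture("wrist")
f=p["frame"]; hsv=cv2.cvtColor(f,cv2.COLOR_BGR2HSV)
print(np.array(p["intrinsics"]).tolist(),p["eye"])
for y in (.195,.2,.205):pass
cv2.imwrite("pics/c_crop.png",cv2.resize(f[90:250,220:420],None,fx=4,fy=4,interpolation=cv2.INTER_CUBIC)[:600])
E
```

```text
7.37 [0.5061 0.1919 0.1474] yaw 6.25 F [-0.6 -0.  -0.7] 0.5465274498787678 0.0
wrist stud_seat 0.76 [321.5 122.7] [0.5744 0.2009 0.04  ]
wrist drawer_front 0.6 [323.4 165.5] [0.5347 0.1948 0.022 ]
wrist stud_seat 0.87 [319.9 125.2] [0.5711 0.2013 0.04  ]
wrist tongue_slot 0.16 [182.3 213.3] [0.4791 0.3237 0.0455]
wrist drawer_front 0.66 [324.3 164.5] [0.5348 0.1933 0.022 ]
wrist stud_seat 0.87 [319.7 123.3] [0.573  0.2018 0.04  ]
wrist drawer_front 0.93 [326.1 164.2] [0.5354 0.1919 0.022 ]
[[309.70691628693146, 0.0, 322.4336615926404], [0.0, 309.70691628693146, 201.60552380676293], [0.0, 0.0, 1.0]] [0.57496891 0.19996479 0.31016619]
```

View pics/c_crop.png

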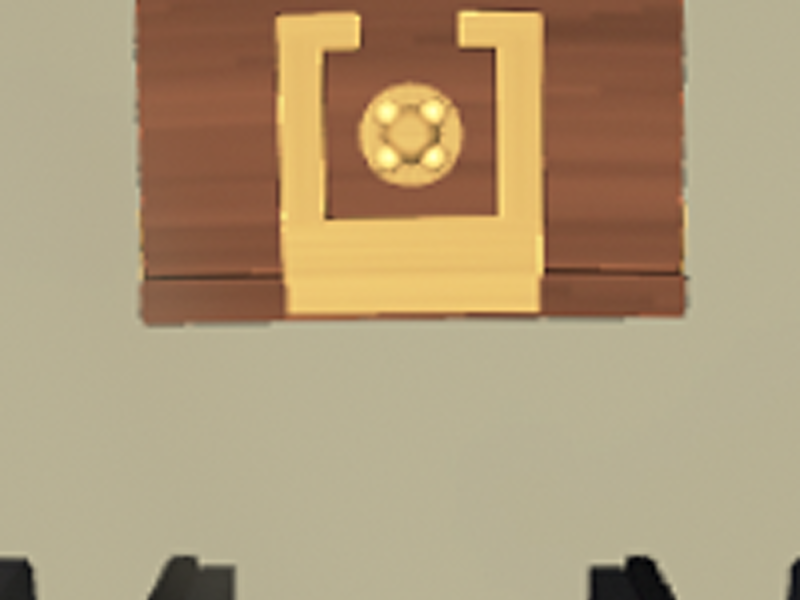

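The stud is centred in the slot at about (322.8,123.5) in the full image, in line with the finger mid-plane. The drawer is shut. Now over to the cap, keeping the same heading.

Emit:
apply_moves(
  moves=[
    [[-0.02,0.0333,0],0],
    [[-0.02,0.0333,0],0],
    [[-0.02,0.0333,0],0],
    [[-0.02,0.0333,0],0],
    [[-0.02,0.0333,0],0],
  ],
)

```text
time_s: 8.43
tcp_pos: [0.4233, 0.0138, 0.1477]
ee_rot: [[0.994, 0.11, 0.0], [0.11, -0.994, 0.0], [0.0, 0.0, -1.0]]
wrist_force: [0.7, -1.1, 0.9]
gripper_width: 0.575
gripper_force: 0.0
```

Emit:
apply_moves(
  moves=[
    [[-0.02,0.0333,0],0],
    [[-0.02,0.0333,0],0],
    [[-0.02,0.0333,0],0],
    [[0,0,0],0],
    [[0,0,0],0],
  ],
)

```text
time_s: 8.85
tcp_pos: [0.3748, -0.0921, 0.1478]
ee_rot: [[0.994, 0.105, 0.001], [0.105, -0.994, 0.0], [0.001, -0.0, -1.0]]
wrist_force: [-0.3, -0.1, 0.0]
gripper_width: 0.576
gripper_force: 0.0
```

```bash
python3 - <<'E'
from h import *
from look import look
look("d",["lock_cap","cap_top"],("wrist",),3)
p=imaging.capture("wrist");f=p["frame"]
c=models.cut_out(p,"lock_cap");print([(round(m["confidence"],2),m["extent"]) for m in c[:2]])
m=c[0]["region"];cv2.imwrite("pics/d_crop.png",cv2.resize(f[80:230,220:420],None,fx=4,fy=4,interpolation=cv2.INTER_CUBIC))
# stud check, previous pose camera
s=r.sense();R=np.array(s["ee_rot"]);E=np.array(p["orientation"]);
Ct=R.T@E; et=R.T@(np.array(p["eye"])-s["tcp_pos"]);print("cam in tool",np.round(et,4))
# stud from earlier pose in tool frame
K=np.array(p["intrinsics"])
q=dict(intrinsics=K,orientation=R@Ct,eye=R@et+np.array([.5061,.1919,.1474]))
P=onz(q,(322.75/640,123.5/400),.042,True);print("stud",P,"tool",R.T@(P-[.5061,.1919,.1474]))
E
```

```text
8.85 [ 0.3748 -0.0921  0.1478] yaw 6.04 F [-0.3 -0.1  0. ] 0.5761914454493656 0.0
wrist lock_cap 0.56 [314.9 120.6] [ 0.4444 -0.0767  0.    ]
wrist cap_top 0.81 [321.3 123.1] [ 0.4427 -0.0833  0.03  ]
wrist lock_cap 0.91 [319.3 123. ] [ 0.444 -0.079  0.   ]
wrist cap_top 0.69 [325.7 120.5] [ 0.447  -0.0847  0.03  ]
wrist lock_cap 0.55 [321.8 122.7] [ 0.4442 -0.081   0.    ]
wrist cap_top 0.67 [322.1 120.2] [ 0.4466 -0.0811  0.03  ]
[]Traceback (most recent call last):
  File "<stdin>", line 6, in <module>
IndexError: list index out of range
```

```bash
python3 - <<'E'
from h import *
p=imaging.capture("wrist");f=p["frame"]
cv2.imwrite("pics/d_crop.png",cv2.resize(f[80:230,220:420],None,fx=4,fy=4,interpolation=cv2.INTER_CUBIC))
g=cv2.cvtColor(f,cv2.COLOR_BGR2GRAY);w=(g[90:150,285:360]<90).astype(np.uint8)
n,l,st,ce=cv2.connectedComponentsWithStats(w);i=1+np.argmax(st[1:,4]);print("dark blob",st[i]+[285,90,0,0,0],ce[i]+[285,90])
s=r.sense();R=np.array(s["ee_rot"]);t=np.array(s["tcp_pos"])
Ct=R.T@np.array(p["orientation"]);et=R.T@(np.array(p["eye"])-t);print("cam in tool",np.round(et,4))
q=dict(intrinsics=p["intrinsics"],orientation=R@Ct,eye=R@et+np.array([.5061,.1919,.1474]))
P=onz(q,(322.75/640,123.5/400),.042,True);print("stud tool frame",R.T@(P-[.5061,.1919,.1474]))
c=ce[i]+[285,90];P=onz(p,c/[640,400],.014,True);print("cap",P,R.T@(P-t))
E
```

```text
dark blob [312 112  26  27 284] [325.54929577 125.21126761]
cam in tool [ 0.07   -0.0009 -0.1627]
stud tool frame [ 0.0681311  -0.00042597  0.10538785]
cap [ 0.44180679 -0.08538043  0.014     ] [0.06630832 0.00227128 0.13346643]
```

View pics/d_crop.png

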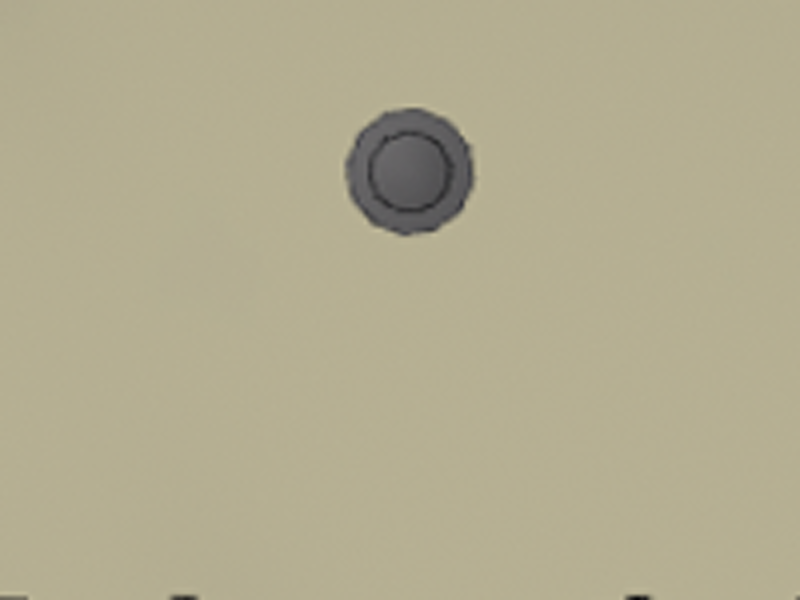

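The cap is upright at full-image pixel (322.5,122.8), about 69 mm ahead of the TCP and in the finger plane. I'll go forward and down onto it.

Emit:
apply_moves(
  moves=[
    [[0.0343,-0.0002,0],0],
    [[0.0344,-0.0002,0],0],
    [[0,0,0.03],0],
    [[0,0,0.03],0],
    [[0,0,0.03],0],
  ],
)

```text
time_s: 9.87
tcp_pos: [0.4447, -0.0826, 0.0567]
ee_rot: [[0.994, 0.109, 0.002], [0.109, -0.994, 0.0], [0.002, -0.0, -1.0]]
wrist_force: [1.0, 0.6, -0.1]
gripper_width: 0.575
gripper_force: 0.0
```

Emit:
apply_moves(
  moves=[
    [[0,0,0.025],0],
    [[0,0,0.014],0],
    [[0,0,0],0],
    [[0,0,0],0],
    [[0,0,0],0],
  ],
)

```text
time_s: 10.28
tcp_pos: [0.4402, -0.0833, 0.0178]
ee_rot: [[0.994, 0.109, -0.008], [0.109, -0.994, -0.001], [-0.008, -0.0, -1.0]]
wrist_force: [-5.6, -0.7, -4.8]
gripper_width: 0.571
gripper_force: 3.0
```

```bash
python3 - <<'E'
from h import *
s=r.sense();print(s["tcp_pos"],np.array(s["ee_rot"]).round(4).tolist(),s["wrist_force"])
p=imaging.capture("wrist");cv2.imwrite("pics/e.png",cv2.resize(p["frame"][160:310,220:420],None,fx=4,fy=4,interpolation=cv2.INTER_CUBIC))
E
```

```text
[ 0.44018541 -0.08329361  0.0178112 ] [[0.994, 0.1087, -0.0078], [0.1087, -0.9941, -0.0009], [-0.0079, -0.0, -1.0]] [-5.61563052 -0.68730526 -4.79120845]
```

View pics/e.png

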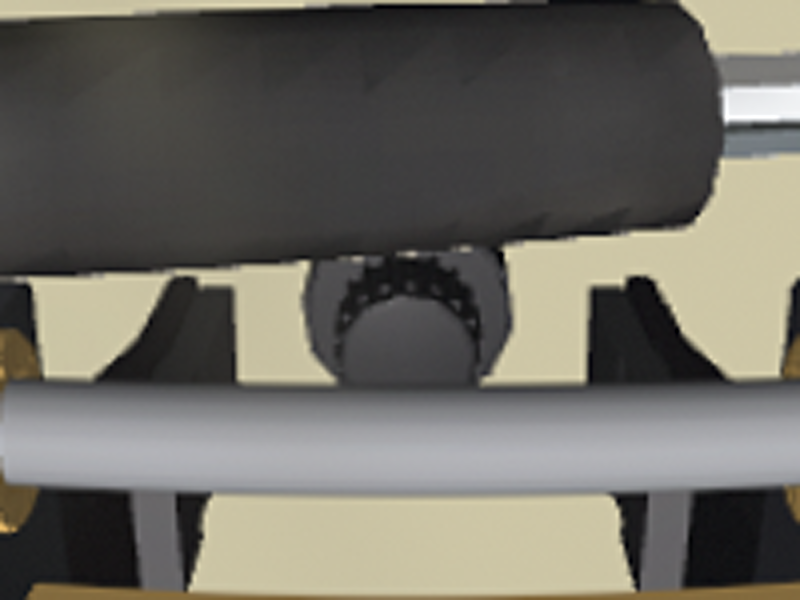

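The crop shows the cap centred between the fingers at (408,330). The raised cutter handle above it (rows 0–270) leans on the gripper's front, with about 6 N at the wrist. I'll back off about 4 mm, turn parallel to the handle, and grip slightly off-centre.

Emit:
apply_moves(
  moves=[
    [[-0.0045,0,0],0],
    [[0,0,0],-3],
    [[0,0,0.0015],0],
    [[0,0,0],0],
    [[0,0,0],0],
  ],
)

```text
time_s: 10.75
tcp_pos: [0.4407, -0.083, 0.018]
ee_rot: [[0.987, 0.16, 0.003], [0.16, -0.987, 0.0], [0.003, 0.0, -1.0]]
wrist_force: [1.2, 0.5, -1.0]
gripper_width: 0.571
gripper_force: 0.0
```

```bash
python3 - <<'E'
from h import *
s=r.sense();print(s["tcp_pos"],np.array(s["ee_rot"]).round(4).tolist(),s["wrist_force"],s["moment"])
E
```

```text
[ 0.44070641 -0.08303733  0.01795245] [[0.9871, 0.1602, 0.0032], [0.1602, -0.9871, 0.0004], [0.0033, 0.0001, -1.0]] [ 1.2232246   0.49984496 -1.00337712] [-0.05403426  0.0357     -0.00518928]
```

Emit:
apply_moves(
  moves=[
    [[0,0.0015,0.002],0],
    [[0,0,0],0],
    [[0,0,0],0],
    [[0,0,0],0],
    [[0,0,0],0],
  ],
  hand=0.01,
)

```text
time_s: 11.17
tcp_pos: [0.4396, -0.0848, 0.015]
ee_rot: [[0.987, 0.161, -0.0], [0.161, -0.987, -0.0], [-0.0, 0.0, -1.0]]
wrist_force: [-0.8, -0.1, -0.4]
gripper_width: 0.28
gripper_force: 0.0
```

Emit:
apply_moves(
  moves=[
    [[0,0,0],0],
    [[0,0,0],0],
    [[0,0,0],0],
  ],
)

```text
time_s: 11.42
tcp_pos: [0.4396, -0.0847, 0.015]
ee_rot: [[0.987, 0.161, 0.0], [0.161, -0.987, 0.0], [0.0, -0.0, -1.0]]
wrist_force: [0.6, -0.1, -0.4]
gripper_width: 0.205
gripper_force: 30.0
```

Gripped: 17.8 mm opening at 30 N. Lifting straight up.

Emit:
apply_moves(
  moves=[
    [[0,0,-0.02],0],
    [[0,0,-0.03],0],
    [[0,0,-0.035],0],
    [[0,0,-0.03],0],
    [[0,0,0],0],
  ],
)

```text
time_s: 11.83
tcp_pos: [0.4438, -0.0845, 0.1359]
ee_rot: [[0.987, 0.162, 0.013], [0.162, -0.987, 0.001], [0.013, 0.002, -1.0]]
wrist_force: [0.8, -0.5, 0.3]
gripper_width: 0.206
gripper_force: 30.0
```

```bash
python3 - <<'E'
from h import *
s=r.sense();print(s["tcp_pos"],np.array(s["ee_rot"]).round(4).tolist(),s["wrist_force"],s["gripper_width"])
p=imaging.capture("wrist");a=cv2.resize(p["frame"][180:290,240:400],None,fx=5,fy=5,interpolation=cv2.INTER_CUBIC)
cv2.imwrite("pics/f.png",a)
E
```

```text
[ 0.4437557  -0.08454418  0.13590699] [[0.9866, 0.1624, 0.0131], [0.1624, -0.9867, 0.0005], [0.013, 0.0016, -0.9999]] [ 0.76530013 -0.5153584   0.29307037] 0.20587069860183133
```

View pics/f.png

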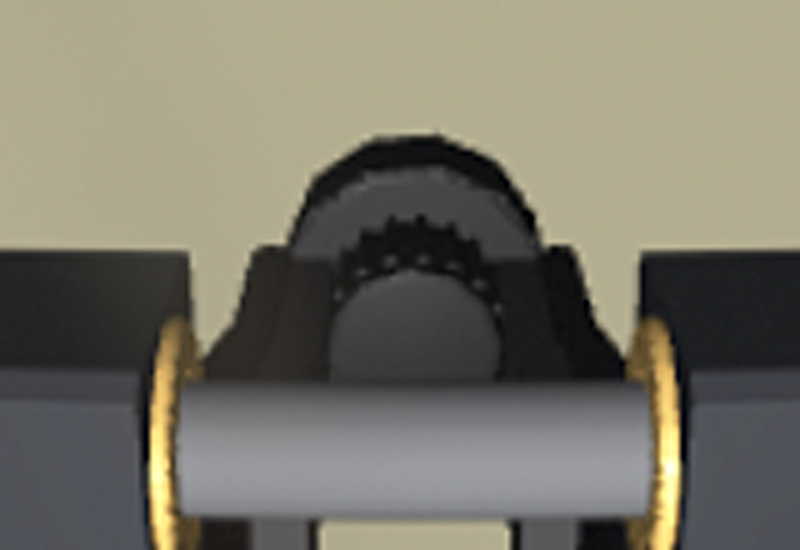

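The cap sits upright in the fingers, with its grip top at crop (415,330) and its skirt below the tips. Next I carry it over to the stud.

Emit:
apply_moves(
  moves=[
    [[0.0216,-0.0324,0],0],
    [[0.0216,-0.0324,0],0],
    [[0.0216,-0.0324,0],0],
    [[0.0216,-0.0324,0],0],
    [[0.0216,-0.0324,0],0],
  ],
)

```text
time_s: 12.3
tcp_pos: [0.5195, 0.0938, 0.1286]
ee_rot: [[0.987, 0.161, -0.003], [0.161, -0.987, -0.001], [-0.003, 0.001, -1.0]]
wrist_force: [0.4, -0.9, -0.7]
gripper_width: 0.206
gripper_force: 30.0
```

Emit:
apply_moves(
  moves=[
    [[0.0216,-0.0324,0],0],
    [[0.0216,-0.0324,0],0],
    [[0.0216,-0.0324,0],0],
    [[0,0,0],0],
    [[0,0,0],0],
  ],
)

```text
time_s: 12.72
tcp_pos: [0.5678, 0.2003, 0.1275]
ee_rot: [[0.987, 0.163, -0.003], [0.163, -0.987, -0.002], [-0.004, 0.001, -1.0]]
wrist_force: [-0.7, 0.2, -0.8]
gripper_width: 0.206
gripper_force: 30.0
```

```bash
cat > chk.py <<'E'
from h import *
ps=[]
for i in range(3):
    p=imaging.capture("wrist");s=r.sense();ps.append(s["tcp_pos"])
R=np.array(s["ee_rot"]);t=np.mean(ps,0);print(s["time_s"],np.round(ps,4).tolist(),"tilt",R[:,2].round(4))
yaw=np.arctan2(R[1,0],R[0,0]);print("yaw",np.degrees(yaw))
tgt=np.array([.5738,.1995]);d=tgt-t[:2];c,n=np.cos(yaw),np.sin(yaw)
print("stud in tool x,y (cap at .0035,0):",c*d[0]+n*d[1],n*d[0]-c*d[1])
for lab,row,zt in(("griptop",233.6,-.015),("skirttop",213,.001),("skirtbot",207,.015)):
    d=R.T@ray(p,323,row,True);e=R.T@(np.array(p["eye"])-t);print(lab,(e+d*(zt-e[2])/d[2]).round(4))
E
python3 chk.py
```

```text
12.8667 [[0.5672, 0.1989, 0.1278], [0.5671, 0.1981, 0.1283], [0.5673, 0.1976, 0.1289]] tilt [-0.0025 -0.0014 -1.    ]
yaw 9.211678266362913
stud in tool x,y (cap at .0035,0): 0.00669884852348932 -0.0002388621815583227
griptop [ 0.0139 -0.0002 -0.015 ]
skirttop [ 0.0199 -0.0002  0.001 ]
skirtbot [ 0.0194 -0.0002  0.015 ]
```

Emit:
apply_moves(
  moves=[
    [[0.0027,0,0.02],0],
    [[0,0,0.02],0],
    [[0,0,0.01],0],
    [[0,0,0],0],
    [[0,0,0],0],
  ],
)

```text
time_s: 13.28
tcp_pos: [0.5709, 0.1984, 0.08]
ee_rot: [[0.987, 0.16, -0.001], [0.16, -0.987, -0.001], [-0.001, 0.001, -1.0]]
wrist_force: [0.3, -0.0, -0.3]
gripper_width: 0.206
gripper_force: 30.0
```

```bash
python3 chk.py; python3 - <<'E'
from h import *
p=imaging.capture("wrist");cv2.imwrite("pics/g.png",cv2.resize(p["frame"][150:260,240:400],None,fx=5,fy=5,interpolation=cv2.INTER_CUBIC))
E
```

```text
13.4333 [[0.5715, 0.1989, 0.0809], [0.5718, 0.1993, 0.0813], [0.5719, 0.1994, 0.0814]] tilt [ 0.0022  0.0011 -1.    ]
yaw 9.25578623046757
stud in tool x,y (cap at .0035,0): 0.002099490329194112 4.683576441334367e-05
griptop [ 0.014  -0.0004 -0.015 ]
skirttop [ 0.0201 -0.0003  0.001 ]
skirtbot [ 0.0196 -0.0003  0.015 ]
```

View pics/g.png

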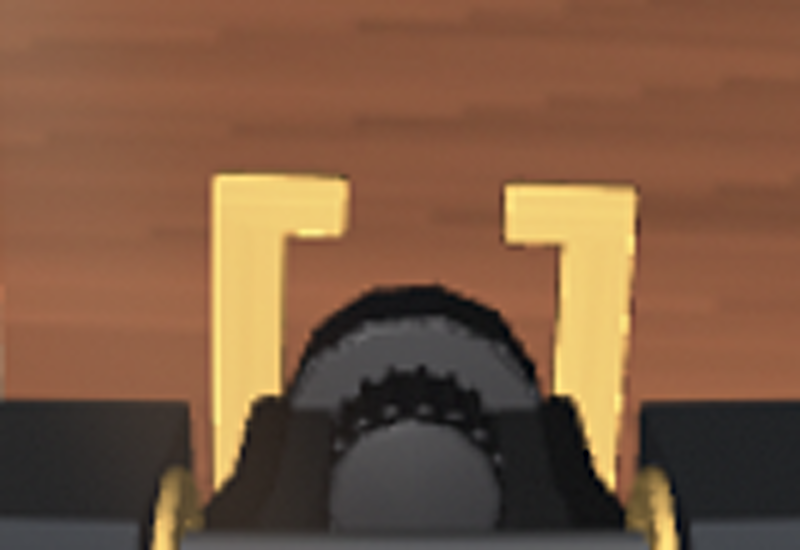

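```bash
python3 - <<'E'
from h import *
p=imaging.capture("wrist");s=r.sense();R=np.array(s["ee_rot"]);t=np.array(s["tcp_pos"]);print(s["time_s"],t)
e=R.T@(np.array(p["eye"])-t);zt=.0455-t[2]
zt=-zt
Q=[]
for u,v in((297.2,197.4),(351.8,199),(296.6,210),(351.5,210)):
    d=R.T@ray(p,u,v,True);q=e+d*(zt-e[2])/d[2];Q.append(q);print(q.round(4))
E
```

```text
13.5333 [0.57164022 0.19958306 0.08122904]
[ 0.0203 -0.0173  0.0357]
[0.0192 0.019  0.0357]
[ 0.0116 -0.0178  0.0357]
[0.0116 0.019  0.0357]
```

The slot frame around the cap shows the cap about 2.5–3 mm too far towards the kit's back. Correcting that, then descending gently.

Emit:
apply_moves(
  moves=[
    [[-0.0027,0.0007,0.004],0],
    [[0,0,0.004],0],
    [[0,0,0.003],0],
    [[0,0,0],0],
    [[0,0,0],0],
  ],
)

```text
time_s: 13.95
tcp_pos: [0.5683, 0.1981, 0.0686]
ee_rot: [[0.987, 0.161, -0.001], [0.161, -0.987, -0.001], [-0.001, 0.0, -1.0]]
wrist_force: [-0.3, -0.4, -0.5]
gripper_width: 0.21
gripper_force: 30.0
```

```bash
python3 chk.py; python3 - <<'E'
from h import *
p=imaging.capture("wrist");cv2.imwrite("pics/i.png",cv2.resize(p["frame"][150:260,240:400],None,fx=5,fy=5,interpolation=cv2.INTER_CUBIC));s=r.sense();print(s["tcp_pos"],s["wrist_force"])
E
```

```text
14.1 [[0.5685, 0.1982, 0.0688], [0.5686, 0.1983, 0.069], [0.5687, 0.1983, 0.0691]] tilt [ 2.e-04  0.e+00 -1.e+00]
yaw 9.267711298279737
stud in tool x,y (cap at .0035,0): 0.005319450340322243 -0.00041871636746327494
griptop [ 0.014  -0.0003 -0.015 ]
skirttop [ 0.0201 -0.0003  0.001 ]
skirtbot [ 0.0195 -0.0003  0.015 ]
[0.56869693 0.19826961 0.06916548] [-0.89988728 -0.31596087 -0.40840489]
```

View pics/i.png

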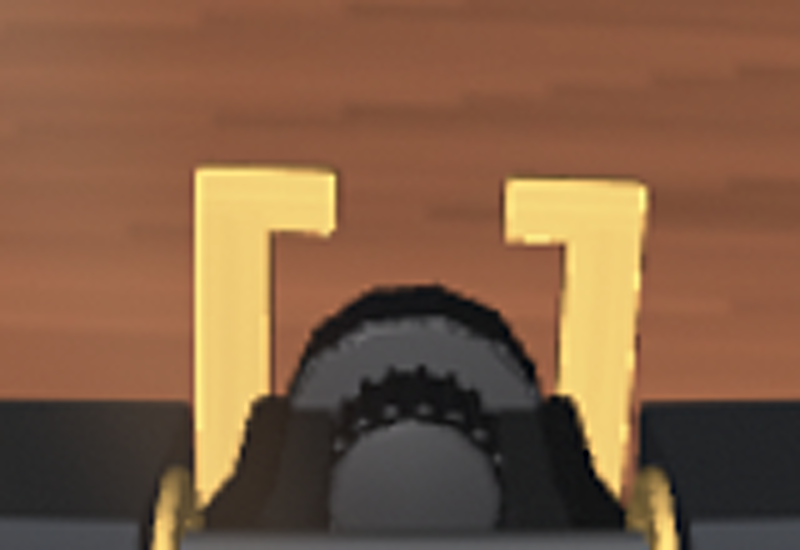

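The cap is now centred in the slot: side gaps match at (270 | 290–540 | 560), and the rear gap works out to within about 0.5 mm. Pressing down.

Emit:
apply_moves(
  moves=[
    [[0,0,0.002],0],
    [[0,0,0.002],0],
    [[0,0,0.002],0],
    [[0,0,0],0],
    [[0,0,0],0],
  ],
)

```text
time_s: 14.57
tcp_pos: [0.5688, 0.1983, 0.0632]
ee_rot: [[0.987, 0.161, 0.001], [0.161, -0.987, 0.0], [0.001, -0.0, -1.0]]
wrist_force: [0.3, -0.7, 0.3]
gripper_width: 0.212
gripper_force: 30.0
```

Emit:
apply_moves(
  moves=[
    [[0,0,0.002],0],
    [[0,0,0.002],0],
    [[0,0,0],0],
    [[0,0,0],0],
  ],
)

```text
time_s: 14.9
tcp_pos: [0.5683, 0.1981, 0.0586]
ee_rot: [[0.987, 0.161, -0.0], [0.161, -0.987, 0.0], [-0.0, -0.0, -1.0]]
wrist_force: [1.3, 0.2, -3.0]
gripper_width: 0.201
gripper_force: 30.0
```

Emit:
apply_moves(
  moves=[
    [[0,0,0.002],0],
    [[0,0,0.002],0],
    [[0,0,0],0],
    [[0,0,0],0],
  ],
)

```text
time_s: 15.23
tcp_pos: [0.5684, 0.1981, 0.0551]
ee_rot: [[0.987, 0.161, -0.0], [0.161, -0.987, -0.0], [-0.0, 0.0, -1.0]]
wrist_force: [-0.3, -0.1, 1.6]
gripper_width: 0.206
gripper_force: 30.0
```

Emit:
apply_moves(
  moves=[
    [[0,0,0.0015],0],
    [[0,0,0.0015],0],
    [[0,0,0],0],
    [[0,0,0],0],
  ],
)

```text
time_s: 15.57
tcp_pos: [0.5685, 0.1981, 0.0549]
ee_rot: [[0.987, 0.162, 0.001], [0.162, -0.987, -0.001], [0.0, 0.001, -1.0]]
wrist_force: [-5.4, -1.4, 15.8]
gripper_width: 0.208
gripper_force: 30.0
```

It's on a stiff stop at TCP z = 54.9 mm, as predicted for a seated cap, at 15.8 N. I'll ease slightly, hold and verify.

Emit:
apply_moves(
  moves=[
    [[0,0,-0.0005],0],
    [[0,0,0],0],
    [[0,0,0],0],
    [[0,0,0],0],
    [[0,0,0],0],
  ],
)

```text
time_s: 15.98
tcp_pos: [0.5684, 0.1981, 0.055]
ee_rot: [[0.987, 0.162, 0.001], [0.162, -0.987, -0.0], [0.0, 0.0, -1.0]]
wrist_force: [-5.8, -1.0, 12.6]
gripper_width: 0.207
gripper_force: 30.0
```

Emit:
apply_moves(
  moves=[
    [[0,0,0],0],
    [[0,0,0],0],
    [[0,0,0],0],
    [[0,0,0],0],
    [[0,0,0],0],
  ],
)

```text
time_s: 16.4
tcp_pos: [0.5684, 0.1981, 0.0549]
ee_rot: [[0.987, 0.162, 0.001], [0.162, -0.987, -0.0], [0.0, 0.0, -1.0]]
wrist_force: [-5.7, -1.7, 12.8]
gripper_width: 0.206
gripper_force: 30.0
```

```bash
python3 - <<'E'
from h import *
for i in range(8):
    p=imaging.capture("wrist");s=r.sense();print(round(s["time_s"],2),np.round(s["tcp_pos"],4),np.round(s["wrist_force"],1),s["gripper_force"])
cv2.imwrite("pics/j.png",cv2.resize(p["frame"][130:260,220:420],None,fx=4,fy=4,interpolation=cv2.INTER_CUBIC))
E
```

```text
16.45 [0.5684 0.1981 0.0549] [-5.6 -0.6 12.8] 30.003401935100555
16.5 [0.5684 0.1981 0.055 ] [-4.4  0.4 13.6] 30.00341445207596
16.55 [0.5684 0.1981 0.0549] [-5.8 -0.4 13.8] 30.003412663936615
16.6 [0.5684 0.1981 0.055 ] [-5.5 -1.  13.2] 30.003374218940735
16.65 [0.5684 0.1981 0.055 ] [-5.3  0.1 13.6] 30.00337779521942
16.7 [0.5684 0.1981 0.055 ] [-5.7 -1.  13.5] 30.00342696905136
16.75 [0.5684 0.1981 0.0549] [-5.6 -0.8 12.9] 30.00338852405548
16.8 [0.5684 0.1981 0.0549] [-5.6  0.4 13. ] 30.003361701965332
```

View pics/j.png

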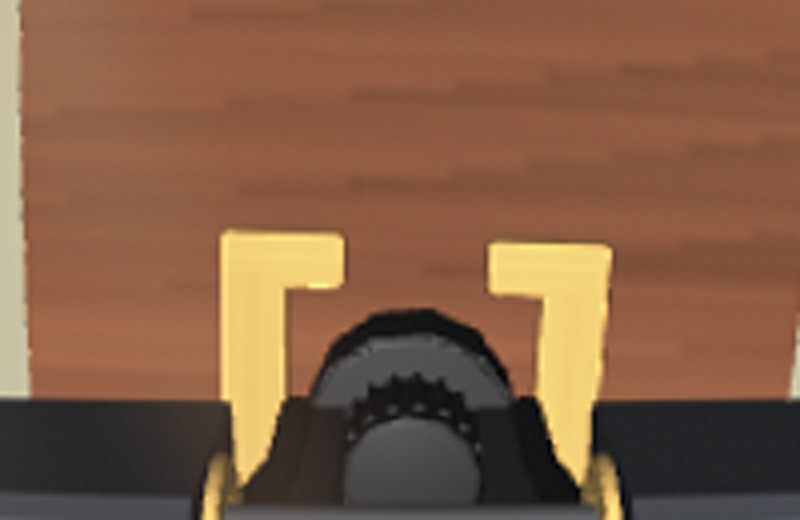

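The cap's skirt is down inside the slot, centred and upright at about (413,400), held steadily at 13 N. The height matches fully seated. Handing in.

```bash
python3 -c "
from station import r
print(r.finish_job())"
```

```text
the job is handed in; nothing more can be done
None
```

I handed the job in at about 17 s with the drawer pushed home against its stop and the snap cap seated on the stud, still gripped and pressed down at about 13 N; I don't have the judge's verdict, and the bystanders were not re-measured, though no move touched them.

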